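Switch off the coffee warmer and hold the pitcher clear

ROBOT

A 6-joint arm with a two-finger parallel gripper is mounted at the origin on the work surface. World frame = base frame: x ahead of the robot, y to its left, z up, the work surface at z = 0. Lengths are in m, angles in rad, forces in N, time in s.
With the tool pointing down it reaches from about 0.35 to 0.85 m from the base axis. Payload 8.1 kg.
Tool frame: the origin (TCP) lies midway between the tips of the shut fingers; the grasp point (between the pads) lies robot.grip_depth behind it (robot.grip_depth is the distance from the TCP to the grasp point, in m); z points along the fingers, y is the line along which they close (so a half turn about z gives the same grasp; the last joint's range is limited). The gripper opens to 93 mm and grips with 3 to 60 N. Pads are 15 mm wide; open, the fingers measure 128 mm over their backs; the gripper's body (75 mm by 188 mm) begins 65 mm behind the grasp point.
Start: joints at [-0.085, 0.13, 1.488, -0, 1.523, -0.085], TCP at [0.6, 0, 0.219] pointing down, gripper open.
Joint ranges: [-2.96, 2.96], [-0.89, 2.26], [0.02, 2.5], [-1.34, 4.48], [0, 2.73], [-2.66, 2.66]. Speed limits (rad/s): [2.39, 2.39, 2.79, 3.14, 3.14, 3.14].

INTERFACE

Orientations are given as a rotation vector (axis times angle).
In Python, from plant import robot gives the robot as it stands.
- The arm moves only by the tool carry_out, never from a script. Its argument "rows" is a list of rows, each a list of 6 numbers: the shift along the tool's x, y, z in m, then the turn, a rotation vector about the tool's x, y, z in degrees. A call has 1 to 12 rows; each row is the pose to reach, as a shift and turn from the pose commanded when the call began, along the tool's axes at that moment; what a row does not reach only later rows make up. A row lasts 1/8 s, in which the tool goes at most 62.5 mm and 10.7 degrees, less where a joint would pass 70% of its speed; a pose out of reach is approached as far as the arm can. A call with a gripper value outside its range is refused whole. "jaw" is the closure in counts, from 0 (fully open) to 255 (shut), set as the call begins (left out, the last holds). The fingers move at their own pace and stop on an object; "force" is the grip in N (left out, the last holds). Time passes only in rows, so rows that repeat a pose let the fingers close. It gives the time, the measured TCP pose, the force, the opening and the grip force at its end, in the units of the state.
- robot.read_state(): the state, without advancing time (a new reading comes with each control period).
- robot.read_camera(name): name is "scene" or "side" or "wrist"; returns the picture (400x640x3 uint8, red, green, blue); there is no depth.
- robot.camera_model(name): a dict with "fx", "fy", "cx", "cy" (pixels), "R" (3x3) and "t" (3): a world point X has camera coordinates R X + t; the wrist camera has in their place "mount" (4x4, takes a point from camera to tool coordinates, whose origin is the TCP and whose axes are the flange's). Camera axes: x right, y down, z forward; pixel columns grow to the right and rows downward; lengths in m; the calibration is good to about 2 mm. A picture is of the moment at which its call begins: read the wrist's pose just before it. camera_model takes no time and is no camera call.
- robot.close_job(): hands the job in; it is judged then, once.
Trained networks look in the newest picture that a camera, given by its name, has taken for a name from the list of things; names that differ only in an ending like _2 or _b are one class to them, and where a whole thing is asked for, a point or a joint stands for the part that bears it (a point fixed in the world has none). Each returns a list of dicts, best first, with "conf" (0 to 1); they miss things now and then, are a little off and sometimes report something else, mostly with a low value. They report only what shows in the picture. A call takes as long as a camera call.
- robot.outline_of(camera, target): "pixels" (400x640 bool, what is visible of it) and "pixel" ([column, row] in pixels, amid what is visible of it).
The state is a dict: "t": time; "q": joint angles; "dq": joint speeds; "joint_torque": joint torques, N m; "tool_pos": TCP position; "orientation": TCP orientation; "force": force on the tool from outside, world axes, zero at the start; "wrist_torque": the same for the moment, N m; "opening": finger opening in m; "gripper_force": force on a finger pad.
Only numpy, scipy, OpenCV 4.12 (cv2) and the standard library are available. Lean on these libraries where they do the work, as an engineer would, in place of code of your own. Each camera call takes 0.05 s, during which the arm holds its last target. There are 200 camera calls.

TASK

I want to wipe the hot plate of the coffee warmer: turn its rotary handle counter-clockwise (seen from above) all the way to its off stop, and only then lift the glass pitcher straight up, level, to about 10 cm above the plate. Finish while still holding the pitcher there in the gripper over the plate, level and still (do not put it down), and leave the things on the slate tray where they are.

Things in the scene. Friction and masses are not known exactly. Their poses are not given: they have to be found in the camera images.
- warmer: Coffee warmer, fixed flat metal unit, 170 (its x) by 340 (its y) by 36 mm high, on the counter. Origin: centre of its underside. Its -x side is the front. Seen from the front, a round dark hot plate (124 mm across, top 40 mm above the counter) is on the right half (85 mm to -y of the centre), the rotary handle on the left half (95 mm to +y).
- plate (a point): Centre of the top face of the hot plate, 40 mm above the counter.
- dial (a joint): Angle of the rotary handle, rad. 0 = off, a hard stop: the grip bar lies along the warmer's x (across its short width), white stripe towards the front, where the casing has a small dark mark. Grows clockwise seen from above to 1.3 (full on, hard stop); starts between 0.7 and 1.3. Friction (about 0.06 N m) keeps it where it is left; no spring.
- dial_grip (a point): On the handle's vertical turning axis at the height to grip, 73 mm above the counter. The handle is an upright black bar 56 mm long, 14 thick, from 50 to 80 mm above the counter, on a round steel skirt 56 mm across whose top is at 50 mm; a white stripe on top marks one end. This frame turns with it: x along the bar, stripe at -x.
- pitcher: Loose clear-glass pitcher, 0.25 to 0.5 kg, on the hot plate. Origin: centre of its underside, z up. 165 mm tall; body 90 mm across up to 55 mm, a shoulder, then a straight round neck 56 mm across from 100 mm up to the open rim; wall 4 mm. A 12 mm thick loop handle on its +y side reaches 76 mm from the axis, at 40 to 158 mm height. The neck is free to grip along its x, 20 to 25 mm below the rim.
- dripper: Bystander: white ceramic cone dripper, 110 mm across, 95 mm tall, on the slate tray. Origin: centre of its underside.
- scoop: Bystander: black plastic coffee scoop, about 135 mm long, on the slate tray. Origin: underside of its cup.
- paddle: Bystander: bamboo stirring paddle, 190 mm long, 6 mm thick, lying on the slate tray (a dark slab 300 by 180 by 10 mm, right of the warmer). Origin: on its underside near the middle.

How it is judged:
On the way, in this order (a step that is already met when the one before it is completed fails the run):
1. the rotary handle is at its off stop while the pitcher still stands on the plate (value of joint dial below 0.12 rad and height (world z) of pitcher below 0.05 m), for 0.2 s.
2. the pitcher is held in the air, clear of the plate, level and steady (height (world z) of pitcher above 0.1 m and angle between pitcher's own z axis and vertical below 0.1 rad and contact force between pitcher and warmer below 0.1 N and contact force between pitcher and the fingers above 1 N and linear speed of pitcher below 0.03 m/s and angular speed of pitcher below 0.2 rad/s), for 0.5 s.
At the end, for the whole second after the job is handed in: Handle within 0.12 rad of off; pitcher held by the fingers, its underside 60 to 160 mm above the plate, its axis within 60 mm of the plate centre, tilted under 0.1 rad, still (under 0.03 m/s, 0.2 rad/s), not touching the warmer; dripper, scoop and paddle moved under 30 mm (all of step 2 and value of joint dial below 0.12 rad and height (world z) of pitcher below 0.2 m and horizontal distance between pitcher and plate below 0.06 m and distance of each of dripper, scoop, paddle from where it was at the start of the episode below 0.03 m); the arm keeps its last pose, push and grip.
It fails at once if the pitcher is lifted off the plate before the warmer is off (height (world z) of pitcher above 0.055 m and value of joint dial above 0.15 rad).
It fails at once if the pitcher is tipped by more than 0.4 rad (angle between pitcher's own z axis and vertical above 0.4 rad).
It fails at once if the dripper on the tray is moved by more than 30 mm (distance of dripper from where it was at the start of the episode above 0.03 m).
It fails at once if the scoop on the tray is moved by more than 30 mm (distance of scoop from where it was at the start of the episode above 0.03 m).
It fails at once if the paddle on the tray is moved by more than 30 mm (distance of paddle from where it was at the start of the episode above 0.03 m).
It also fails if it takes over 45 s, if anything falls off the work surface, if the arm or the gripper's body presses on something with over 40 N, if the wrist force passes 120 N, or if a joint passes its speed limit or range.

## Working session

There is one attempt and no reset: what is moved stays moved. The work goes in short steps, Python scripts to look and compute and a tool call to move; the robot and the scene stay as the last step left them, time stands still between calls to the robot, and variables do not carry over. Pictures are saved under pics/ and viewed, at most 10 in all, crops included, and the job is handed in when it is done.

Besides the shell and the picture viewer there is one more tool, called after "Request:" by a JSON object that holds its "op" and its "data", one argument or row to a line. carry_out: Moves the arm, as the interface text tells. Its arguments: {"type":"object","properties":{"rows":{"type":"array"},"jaw":{"type":"number"},"force":{"type":"number"}},"required":["rows"]}

```bash
mkdir -p pics; ls
cat > h.py <<'E'
import numpy as np, cv2
from plant import robot
from scipy.spatial.transform import Rotation as Ro
def cam(name):
    m=robot.camera_model(name); K=np.array([[m['fx'],0,m['cx']],[0,m['fy'],m['cy']],[0,0,1.]])
    if 'R' in m: return K,np.array(m['R']),np.array(m['t'])
    s=robot.read_state(); T=np.eye(4); T[:3,:3]=Ro.from_rotvec(s['orientation']).as_matrix(); T[:3,3]=s['tool_pos']
    W=np.linalg.inv(T@np.array(m['mount'])); return K,W[:3,:3],W[:3,3]
def ray_z(c,px,z):
    K,R,t=c; d=R.T@np.linalg.solve(K,[px[0],px[1],1.]); o=-R.T@t
    return o+d*(z-o[2])/d[2]
def proj(c,X):
    K,R,t=c; p=K@(R@np.array(X)+t); return p[:2]/p[2]
E
python3 - <<'E'
from h import *
s=robot.read_state(); print(s['t'],s['tool_pos'],s['orientation'],robot.grip_depth)
for n in ['scene','side','wrist']:
    c=cam(n); im=robot.read_camera(n); cv2.imwrite(f'pics/{n}0.png',im[:,:,::-1]); print(n,'pos',-c[1].T@c[2],'fwd',c[1][2])
    for o,z in [('warmer',.036),('pitcher',.08),('dial',.065),('dripper',.05),('scoop',.02),('paddle',.013)]:
        r=robot.outline_of(n,o)
        for a in r[:2]: print(o,a['conf'],a['pixel'],int(a['pixels'].sum()),ray_z(c,a['pixel'],z).round(3))
E
```

```text
pics
0.0 [5.99432866e-01 6.84440079e-05 2.17589306e-01] [-2.22045118e+00 -2.22044979e+00  1.87884504e-03] 0.0188
scene pos [ 1.11439467 -0.18208122  0.74285588] fwd [-0.68449966  0.01316685 -0.72889427]
warmer 0.97 [440.7, 244.2] 8134 [0.602 0.083 0.036]
warmer 0.63 [179.0, 266.6] 597 [ 0.643 -0.477  0.036]
pitcher 0.64 [401.0, 228.7] 2760 [ 0.591 -0.008  0.08 ]
pitcher 0.16 [211.1, 231.9] 485 [ 0.587 -0.41   0.08 ]
dial 0.58 [467.4, 219.0] 382 [0.556 0.147 0.065]
dial 0.25 [209.3, 231.5] 475 [ 0.574 -0.419  0.065]
dripper 0.92 [189.9, 186.1] 2006 [ 0.419 -0.496  0.05 ]
scoop 0.94 [210.3, 231.4] 508 [ 0.538 -0.433  0.02 ]
paddle 0.8 [179.7, 264.1] 596 [ 0.621 -0.487  0.013]
side pos [ 0.36721339 -0.76612688  0.68359251] fwd [ 0.15852178  0.70175159 -0.69456141]
warmer 0.67 [319.8, 156.9] 4444 [0.553 0.023 0.036]
pitcher 0.87 [342.5, 134.9] 2191 [0.62  0.045 0.08 ]
dial 0.69 [304.0, 125.3] 312 [0.534 0.135 0.065]
dripper 0.83 [328.0, 341.9] 4406 [ 0.447 -0.48   0.05 ]
scoop 0.74 [369.8, 303.2] 810 [ 0.547 -0.411  0.02 ]
scoop 0.27 [303.4, 123.8] 327 [0.546 0.209 0.02 ]
paddle 0.67 [413.6, 335.1] 1078 [ 0.605 -0.486  0.013]
paddle 0.22 [302.5, 125.2] 292 [0.544 0.212 0.013]
wrist pos [0.59928424 0.06607708 0.38505335] fwd [ 7.50248053e-04 -2.40566161e-01 -9.70632453e-01]
warmer 0.62 [277.4, 98.6] 36776 [0.557 0.086 0.036]
pitcher 0.73 [330.2, 221.9] 11620 [ 0.609 -0.027  0.08 ]
dial 0.81 [254.9, 25.0] 3035 [0.543 0.145 0.065]
paddle 0.54 [277.5, 96.8] 36803 [0.554 0.09  0.013]
```

Run:
```python
import cv2,numpy as np
a=cv2.imread('pics/scene0.png')[130:370,300:620]; b=cv2.imread('pics/wrist0.png')
a=cv2.resize(a,(800,600),interpolation=cv2.INTER_CUBIC)
cv2.imwrite('pics/a.png',a)
```

```text
(no output)
```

View pics/a.png

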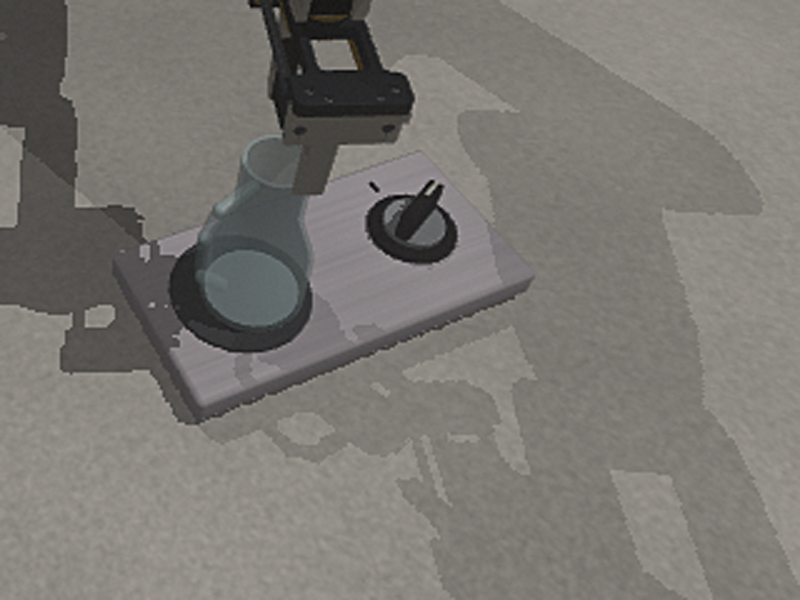

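View pics/wrist0.png

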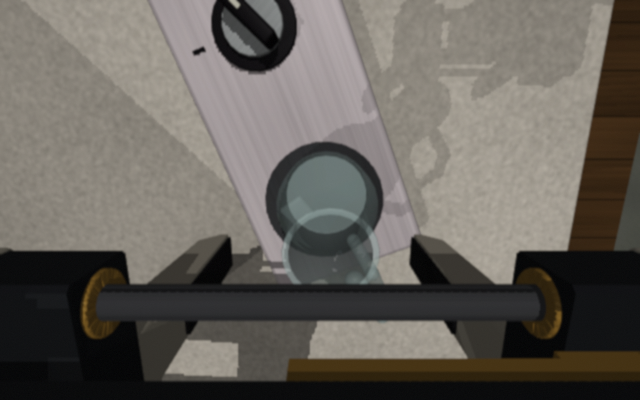

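The wrist view shows the hot plate centred near (325,199), the dial at (254,27) with its stripe to the upper left, the off mark at (199,50), and the pitcher neck near (330,248). The scene crop agrees: pitcher on the left, dial on the right of the warmer.

Run:
```python
from h import *
c=cam('wrist')
P=ray_z(c,(325,199),.04); D=ray_z(c,(254,27),.042); M=ray_z(c,(199,50),.036)
print('plate',P,'dial',D,'dist',np.linalg.norm((P-D)[:2]),'mark',M)
u=D-P; y=np.degrees(np.arctan2(u[1],u[0])); print('warmer yaw (y axis -90)',y-90,'mark dir',np.degrees(np.arctan2(*(M-D)[1::-1])))
print('neck rim',ray_z(c,(330,248),.205))
for n in ['wrist','scene']:
    cc=cam(n); robot.read_camera(n); r=robot.outline_of(n,'dial_grip')[0]; print(r['conf'],r['pixel'])
    m=r['pixels']; v,u=np.nonzero(m); print(u.min(),u.max(),v.min(),v.max())
s=robot.read_state(); print(s['t'],s['q'])
```

```text
plate [ 0.60415358 -0.01399589  0.04      ] dial [0.5380551  0.14922287 0.042     ] dist 0.17609478669271306 mark [0.48368619 0.13065821 0.036     ]
warmer yaw (y axis -90) 22.046405106885928 mark dir -161.1471603328167
neck rim [ 0.60475338 -0.00409773  0.205     ]
0.74 [251.4, 25.6]
219 283 0 56
0.65 [471.1, 218.1]
453 477 202 228
1.25 [-8.53850435e-02  1.30378860e-01  1.48821479e+00 -1.48614389e-05
  1.52295683e+00 -8.54001498e-02]
```

Request:
{"op": "carry_out", "data": {
  "rows": [
    [0.02, -0.005, -0.02, 0, 0, 0],
    [0.06, -0.02, -0.03, 0, 0, -8],
    [0.1, -0.04, -0.03, 0, 0, -18],
    [0.135, -0.055, -0.02, 0, 0, -28],
    [0.149, -0.061, 0, 0, 0, -38],
    [0.149, -0.061, 0.02, 0, 0, -45],
    [0.149, -0.061, 0.02, 0, 0, -45]
  ],
  "jaw": 0
}}

```text
t: 2.12
tool_pos: [0.5378, 0.1501, 0.1983]
orientation: [-1.201, -2.901, 0.001]
force: [-0.1, 0.2, -0.1]
opening: 0.0934
gripper_force: 0.0
```

Run:
```python
from h import *
s=robot.read_state(); print(s['t'],s['tool_pos'],s['q'])
c=cam('wrist'); im=robot.read_camera('wrist'); r=robot.outline_of('wrist','dial_grip')
for a in r[:2]: print(a['conf'],a['pixel'],ray_z(c,a['pixel'],.07))
v,u=np.nonzero(r[0]['pixels'])
# top-face axis from min-area rectangle
W=np.array([ray_z(c,(a,b),.08)[:2] for a,b in zip(u,v)]); w=W-W.mean(0); e,V=np.linalg.eigh(w.T@w); print('mean',W.mean(0),'bar dir',np.degrees(np.arctan2(V[1,1],V[0,1])),'std',np.sqrt(e/len(w)))
for a in [(.538,.149,.08),(.538,.149,.05)]: print(proj(c,a))
cv2.imwrite('pics/w1.png',im[:,:,::-1])
```

```text
2.125 [0.53779347 0.15012892 0.19829222] [ 1.80232089e-01  3.01308902e-02  1.63102182e+00  2.48457879e-04
  1.48231983e+00 -6.05639941e-01]
0.61 [321.1, 196.4] [0.53723824 0.15045392 0.07      ]
mean [0.53410676 0.15481825] bar dir 134.1085174481574 std [0.01210116 0.01401187]
[320.53675802 200.70022621]
[320.56856649 193.41615622]
```

View pics/w1.png

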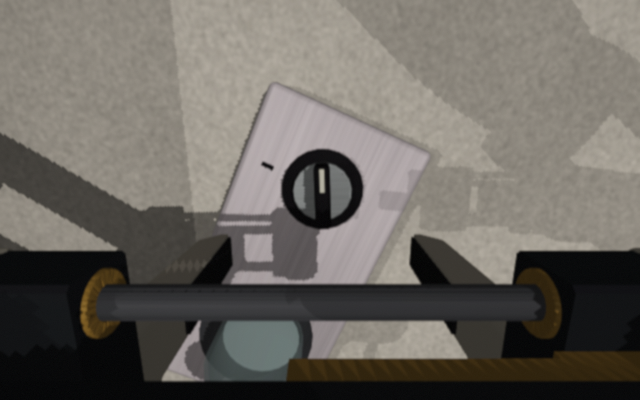

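The bar is vertical in the view at column 321, midway between the fingers; the stripe is at (321,180) and the off mark at (267,166), so about 66° CCW remains.

Request:
{"op": "carry_out", "data": {
  "rows": [
    [0, 0, 0.02, 0, 0, 0],
    [0, 0, 0.045, 0, 0, 0],
    [0, 0, 0.07, 0, 0, 0],
    [0, 0, 0.095, 0, 0, 0],
    [0, 0, 0.115, 0, 0, 0],
    [0, 0, 0.13, 0, 0, 0],
    [0, 0, 0.138, 0, 0, 0],
    [0, 0, 0.142, 0, 0, 0],
    [0, 0, 0.142, 0, 0, 0]
  ]
}}

```text
t: 3.35
tool_pos: [0.5393, 0.1491, 0.057]
orientation: [1.202, 2.902, 0.0]
force: [0.2, 0.8, 0.3]
opening: 0.0931
gripper_force: 0.0
```

Request:
{"op": "carry_out", "data": {
  "rows": [
    [0, 0, 0, 0, 0, 0],
    [0, 0, 0, 0, 0, 0],
    [0, 0, 0, 0, 0, 0],
    [0, 0, 0, 0, 0, 0],
    [0, 0, 0, 0, 0, 0],
    [0, 0, 0, 0, 0, 0],
    [0, 0, 0, 0, 0, 0],
    [0, 0, 0, 0, 0, 0]
  ],
  "jaw": 255,
  "force": 25
}}

```text
t: 4.35
tool_pos: [0.539, 0.149, 0.0567]
orientation: [1.202, 2.902, 0.0]
force: [0.1, 0.0, 0.4]
opening: 0.0177
gripper_force: 0.0
```

Request:
{"op": "carry_out", "data": {
  "rows": [
    [0, 0, 0, 0, 0, 0],
    [0, 0, 0, 0, 0, 0],
    [0, 0, 0, 0, 0, 0],
    [0, 0, 0, 0, 0, -4],
    [0, 0, 0, 0, 0, -11],
    [0, 0, 0, 0, 0, -18],
    [0, 0, 0, 0, 0, -25],
    [0, 0, 0, 0, 0, -32],
    [0, 0, 0, 0, 0, -39],
    [0, 0, 0, 0, 0, -46],
    [0, 0, 0, 0, 0, -52],
    [0, 0, 0, 0, 0, -56]
  ]
}}

```text
t: 5.85
tool_pos: [0.5404, 0.1515, 0.0568]
orientation: [-0.306, 3.123, 0.006]
force: [7.7, 13.1, -8.0]
opening: 0.0136
gripper_force: 25.0
```

Run:
```python
from h import *
s=robot.read_state(); print({k:np.round(s[k],3) for k in ['t','q','tool_pos','force','wrist_torque','opening','gripper_force']})
```

```text
{'t': np.float64(5.85), 'q': array([ 0.18 ,  0.16 ,  1.762,  0.004,  1.215, -1.587]), 'tool_pos': array([0.54 , 0.152, 0.057]), 'force': array([ 7.721, 13.057, -7.974]), 'wrist_torque': array([ 2.267, -1.531, -0.066]), 'opening': np.float64(0.014), 'gripper_force': np.float64(24.981)}
```

Request:
{"op": "carry_out", "data": {
  "rows": [
    [-0.001, 0.002, 0, 0, 0, -3],
    [-0.001, 0.002, 0, 0, 0, -6],
    [-0.001, 0.002, 0, 0, 0, -9],
    [-0.001, 0.002, 0, 0, 0, -11],
    [-0.001, 0.002, 0, 0, 0, -11]
  ]
}}

```text
t: 6.48
tool_pos: [0.5404, 0.1521, 0.0568]
orientation: [-0.599, 3.082, 0.002]
force: [4.8, 4.5, -4.0]
opening: 0.0142
gripper_force: 25.1
```

Run:
```python
from h import *
s=robot.read_state(); print({k:np.round(s[k],3) for k in ['t','q','tool_pos','orientation','force','wrist_torque','opening','gripper_force']})
R=Ro.from_rotvec(s['orientation']).as_matrix(); print(np.degrees(np.arctan2(R[1,0],R[0,0])))
```

```text
{'t': np.float64(6.475), 'q': array([ 1.820e-01,  1.630e-01,  1.759e+00,  1.000e-03,  1.218e+00,
       -1.773e+00]), 'tool_pos': array([0.54 , 0.152, 0.057]), 'orientation': array([-5.990e-01,  3.082e+00,  2.000e-03]), 'force': array([ 4.768,  4.527, -3.97 ]), 'wrist_torque': array([ 0.941, -0.864, -0.374]), 'opening': np.float64(0.014), 'gripper_force': np.float64(25.103)}
-157.98863101196355
```

Request:
{"op": "carry_out", "data": {
  "rows": [
    [0, 0, 0, 0, 0, -2],
    [0, 0, 0, 0, 0, -3],
    [0, 0, 0, 0, 0, -3]
  ]
}}

```text
t: 6.85
tool_pos: [0.5401, 0.1521, 0.0568]
orientation: [-0.679, 3.066, 0.002]
force: [3.6, 4.6, -2.3]
opening: 0.0143
gripper_force: 26.0
```

Run:
```python
from h import *
s=robot.read_state(); print({k:np.round(s[k],3) for k in ['t','force','wrist_torque','opening','gripper_force']})
R=Ro.from_rotvec(s['orientation']).as_matrix(); print(np.degrees(np.arctan2(R[1,0],R[0,0])))
```

```text
{'t': np.float64(6.85), 'force': array([ 3.634,  4.58 , -2.285]), 'wrist_torque': array([ 0.892, -0.606, -0.573]), 'opening': np.float64(0.014), 'gripper_force': np.float64(25.965)}
-155.01978470474387
```

Request:
{"op": "carry_out", "data": {
  "rows": [
    [0, 0, 0, 0, 0, 0],
    [0, 0, 0, 0, 0, 0],
    [0, 0, 0, 0, 0, 0],
    [0, 0, 0, 0, 0, 0],
    [0, 0, -0.02, 0, 0, 0],
    [0, 0, -0.05, 0, 0, 0],
    [0, 0, -0.09, 0, 0, 0],
    [0, 0, -0.13, 0, 0, 0],
    [0, 0, -0.17, 0, 0, 0],
    [0, 0, -0.2, 0, 0, 0],
    [0, 0, -0.22, 0, 0, 0],
    [0, 0, -0.22, 0, 0, 0]
  ],
  "jaw": 0
}}

```text
t: 8.35
tool_pos: [0.5405, 0.1513, 0.279]
orientation: [-0.679, 3.063, -0.0]
force: [0.5, -0.2, -0.4]
opening: 0.0927
gripper_force: 0.0
```

Run:
```python
from h import *
s=robot.read_state(); print(s['t'],s['tool_pos'],s['q'].round(3) if hasattr(s['q'],'round') else s['q'])
for n in ['wrist','scene','side']:
    c=cam(n); im=robot.read_camera(n); cv2.imwrite(f'pics/{n}2.png',im[:,:,::-1])
    r=robot.outline_of(n,'pitcher')
    for a in r[:1]: print(n,a['conf'],a['pixel'],a['pixels'].sum(),ray_z(c,a['pixel'],.1))
a=cv2.imread('pics/scene2.png')[130:330,320:560]; b=cv2.imread('pics/side2.png')[50:250,220:460]
cv2.imwrite('pics/b.png',cv2.resize(np.vstack([a,b]),(720,600)[::1] if 0 else (600,600)[::1] if 0 else (480,800)[::1] if 0 else (360,600)))
cv2.imwrite('pics/c.png',cv2.resize(np.hstack([a,b]),(800,333),interpolation=cv2.INTER_CUBIC))
```

```text
8.35 [0.54050084 0.15133321 0.27899828] [ 0.182  0.004  1.511 -0.     1.623 -1.825]
wrist 0.79 [130.1, 185.7] 12273 [ 0.62397612 -0.02741994  0.1       ]
scene 0.88 [405.5, 225.9] 2833 [ 0.59954002 -0.0028171   0.1       ]
side 0.77 [344.9, 137.9] 2291 [0.61416813 0.00434825 0.1       ]
```

View pics/wrist2.png

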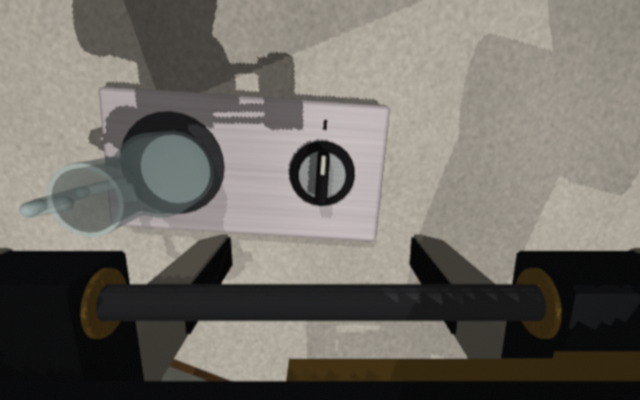

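View pics/c.png

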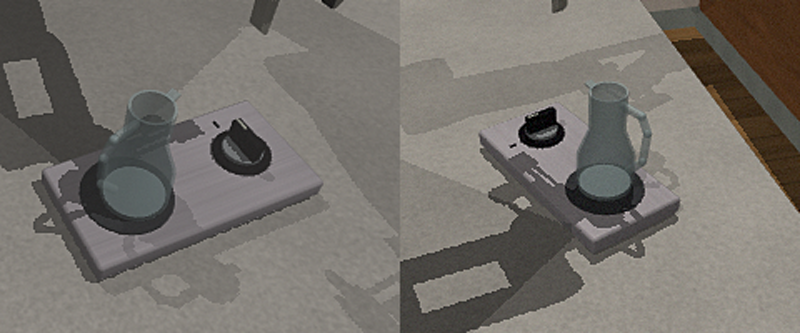

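The dial's stripe at (322,165) points at the off mark (325,125), so it is off. The pitcher's rim is centred near (87,199), with its handle pointing left to about (30,210).

Run:
```python
from h import *
c=cam('wrist'); s=robot.read_state()
C=ray_z(c,(87,199),.205); H=ray_z(c,(28,210),.185); B=ray_z(c,(176,168),.044)
print('rim',C,'handle tip',H,'r',np.linalg.norm((H-C)[:2]),'dir',np.degrees(np.arctan2(*(H-C)[1::-1])),'bottom',B)
cs=cam('scene'); cd=cam('side')
# rim centres in crops: scene (152,104)/1.667+(320,130); side ((608-400),90)/1.667+(220,50)
print('scene',ray_z(cs,(320+152/1.667,130+104/1.667),.205),'side',ray_z(cd,(220+208/1.667,50+91/1.667),.205))
R=Ro.from_rotvec(s['orientation']).as_matrix(); print(R.round(3), np.degrees(np.arctan2(R[1,0],R[0,0])))
```

```text
rim [ 0.59845824 -0.00523443  0.205     ] handle tip [ 0.63669276 -0.0554094   0.185     ] r 0.06308253374884222 dir -52.69172679114233 bottom [ 0.59934739 -0.00798386  0.044     ]
scene [ 0.60397838 -0.00810843  0.205     ] side [ 0.60559497 -0.00877986  0.205     ]
[[-0.906 -0.423 -0.003]
 [-0.423  0.906 -0.001]
 [ 0.003  0.001 -1.   ]] -155.0007627996516
```

Request:
{"op": "carry_out", "data": {
  "rows": [
    [0.001, -0.01, 0, 0, 0, 5],
    [0.003, -0.035, 0, 0, 0, 14],
    [0.005, -0.065, 0, 0, 0, 23],
    [0.007, -0.095, 0, 0, 0, 32],
    [0.008, -0.125, 0, 0, 0, 41],
    [0.009, -0.15, 0, 0, 0, 50],
    [0.01, -0.163, 0, 0, 0, 59],
    [0.011, -0.169, 0, 0, 0, 68],
    [0.011, -0.169, 0, 0, 0, 75],
    [0.011, -0.169, 0, 0, 0, 78],
    [0.011, -0.169, 0, 0, 0, 78]
  ]
}}

```text
t: 10.02
tool_pos: [0.6007, -0.0066, 0.2757]
orientation: [-1.401, -2.811, 0.001]
force: [-0.4, -0.0, -0.4]
opening: 0.0931
gripper_force: 0.0
```

Run:
```python
from h import *
s=robot.read_state(); print(s['t'],s['tool_pos'],s['q'])
R=Ro.from_rotvec(s['orientation']).as_matrix(); print('tool y dir',np.degrees(np.arctan2(R[1,1],R[0,1])))
c=cam('wrist'); im=robot.read_camera('wrist'); cv2.imwrite('pics/wrist3.png',im[:,:,::-1])
p=np.array(s['tool_pos'])
print('rim expected if centred',[proj(c,p+R@[a,b,0]+[0,0,.205-p[2]]).round(0) for a,b in [(0,0),(.028,0),(0,.028),(0,-.028)]])
```

```text
10.025 [ 0.60072032 -0.00663821  0.27569544] [-9.63759601e-02  1.17342482e-01  1.39921757e+00 -5.28203007e-06
  1.62653200e+00 -7.42498471e-01]
tool y dir 37.020108344955204
rim expected if centred [array([321., 214.]), array([321., 176.]), array([360., 214.]), array([283., 214.])]
```

View pics/wrist3.png

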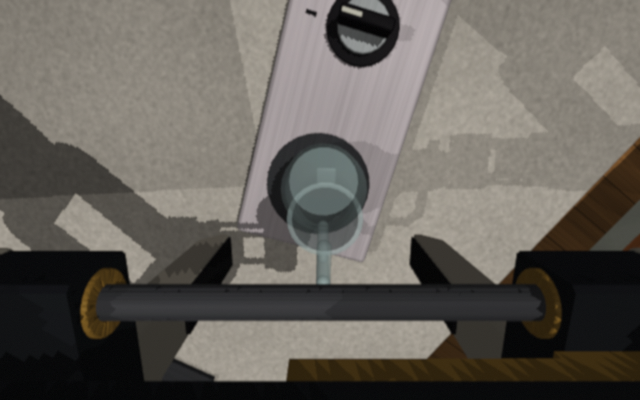

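The rim is centred near (324,218), against (321,214) if it were centred, so I shift by about (-3, +2) mm. The handle runs straight down the image at column 323, so the yaw is right.

Request:
{"op": "carry_out", "data": {
  "rows": [
    [-0.003, 0.002, 0, 0, 0, 0],
    [-0.003, 0.002, 0.015, 0, 0, 0],
    [-0.003, 0.002, 0.035, 0, 0, 0],
    [-0.003, 0.002, 0.055, 0, 0, 0],
    [-0.003, 0.002, 0.075, 0, 0, 0],
    [-0.003, 0.002, 0.093, 0, 0, 0],
    [-0.003, 0.002, 0.106, 0, 0, 0],
    [-0.003, 0.002, 0.112, 0, 0, 0],
    [-0.003, 0.002, 0.112, 0, 0, 0]
  ]
}}

```text
t: 11.2
tool_pos: [0.6044, -0.0078, 0.1645]
orientation: [-1.402, -2.811, 0.0]
force: [0.4, 0.7, -0.3]
opening: 0.0931
gripper_force: 0.0
```

Request:
{"op": "carry_out", "data": {
  "rows": [
    [0, 0, 0, 0, 0, 0],
    [0, 0, 0, 0, 0, 0],
    [0, 0, 0, 0, 0, 0],
    [0, 0, 0, 0, 0, 0],
    [0, 0, 0, 0, 0, 0],
    [0, 0, 0, 0, 0, 0],
    [0, 0, 0, 0, 0, 0],
    [0, 0, 0, 0, 0, 0]
  ],
  "jaw": 255,
  "force": 20
}}

```text
t: 12.2
tool_pos: [0.6045, -0.0078, 0.1647]
orientation: [1.402, 2.811, 0.0]
force: [0.3, 0.3, 1.4]
opening: 0.0553
gripper_force: 20.0
```

Request:
{"op": "carry_out", "data": {
  "rows": [
    [0, 0, 0, 0, 0, 0],
    [0, 0, 0, 0, 0, 0],
    [0, 0, -0.002, 0, 0, 0],
    [0, 0, -0.006, 0, 0, 0],
    [0, 0, -0.012, 0, 0, 0],
    [0, 0, -0.02, 0, 0, 0],
    [0, 0, -0.03, 0, 0, 0],
    [0, 0, -0.04, 0, 0, 0],
    [0, 0, -0.05, 0, 0, 0],
    [0, 0, -0.06, 0, 0, 0],
    [0, 0, -0.068, 0, 0, 0],
    [0, 0, -0.073, 0, 0, 0]
  ],
  "force": 35
}}

```text
t: 13.7
tool_pos: [0.6046, -0.0079, 0.2383]
orientation: [1.402, 2.811, 0.0]
force: [-0.2, -0.5, -2.2]
opening: 0.0548
gripper_force: 34.9
```

Request:
{"op": "carry_out", "data": {
  "rows": [
    [0, 0, -0.006, 0, 0, 0],
    [0, 0, -0.013, 0, 0, 0],
    [0, 0, -0.02, 0, 0, 0],
    [0, 0, -0.025, 0, 0, 0],
    [0, 0, -0.028, 0, 0, 0],
    [0, 0, -0.028, 0, 0, 0],
    [0, 0, -0.028, 0, 0, 0],
    [0, 0, -0.028, 0, 0, 0],
    [0, 0, -0.028, 0, 0, 0],
    [0, 0, -0.028, 0, 0, 0],
    [0, 0, -0.028, 0, 0, 0],
    [0, 0, -0.028, 0, 0, 0]
  ]
}}

```text
t: 15.2
tool_pos: [0.6045, -0.0078, 0.2656]
orientation: [-1.402, -2.812, -0.0]
force: [-0.4, -0.5, -2.2]
opening: 0.0545
gripper_force: 34.9
```

Run:
```python
from h import *
s=robot.read_state(); print(s['t'],s['tool_pos'],s['force'],s['opening'],s['gripper_force'])
for n in ['scene','side']:
    im=robot.read_camera(n); cv2.imwrite(f'pics/{n}4.png',im[:,:,::-1])
a=cv2.imread('pics/scene4.png')[90:330,300:560]; b=cv2.imread('pics/side4.png')[10:250,210:470]
cv2.imwrite('pics/d.png',cv2.resize(np.hstack([a,b]),(800,369),interpolation=cv2.INTER_CUBIC))
```

```text
15.2 [ 0.60445986 -0.00783375  0.26563737] [-0.36118917 -0.51744424 -2.24124108] 0.054505019484098846 34.942945097568554
```

View pics/d.png

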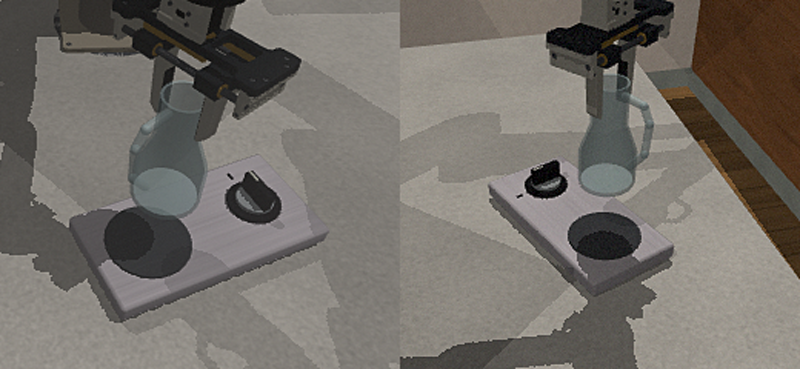

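Both views show the pitcher hanging upright in the gripper about 10 cm above the empty plate, with the dial still at its mark. I'm handing it in.

```bash
python3 -c "
from plant import robot
s=robot.read_state();print(s['opening'],s['gripper_force']);print(robot.close_job())"
```

```text
0.055143848583391906 34.942964870442665
the job is handed in; nothing more can be done
None
```

The warmer's handle is at its off stop, and the pitcher is held level and still about 10 cm above the plate; the arm never went near the slate tray, and the job is handed in (no verdict was returned).

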